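Ease a steel ball into a deep tub with a scoop

TASK

Put the polished ball away in the deep grey tub using the scoop it lies in, without the gripper touching the ball: carry the scoop level into the tub, set its pan softly down on the tub's springy floor, then tip it so that the ball rolls out gently onto the floor instead of falling. Do not press hard on the tub, do not knock over the bottle, and finish with the empty scoop standing upright on the bench outside the tub.

Things in the scene. Friction and masses are not known exactly. Their poses are not given: they have to be found in the camera images.
- tub: Open-topped square grey plastic tub fixed to the bench, 190 x 190 mm outside, 178 x 178 mm inside, rim 130 mm above the bench. Origin: centre of its underside on the bench; x, y along its sides, z up. Inside, a black floor plate 174 mm square; its top is 28 to 81 mm above the bench, different each time and not reported: find it by touch (see tub_rim).
- tub_rim (a point): Centre of the tub's mouth, 130 mm above the bench. The floor plate below it is sprung: it starts to give at about 2 N, takes about 0.9 N more per mm and stops after 6 mm, at about 7 N; from there on it is rigid (keep under 14 N). The ball weighs too little to press it down.
- scoop: Loose scoop, 0.25 kg: aluminium pan with upright wooden handle at its rear, standing on its flat bottom. Origin: centre of the pan's underside (80 mm in x, 58 mm in y); z up along the handle, -x is the open front. Pan floor 5 mm thick, side walls 30 mm and rear wall 37 mm high over the underside; pocket 49 mm long, 48 mm wide, its front closed only by a low lip.
- scoop_lip (a point): Front lower edge of the pan, at the middle: x = -40 mm, z = 0 in the scoop's frame. The lip rises 3 mm above the pan floor: the ball rolls over it when the front is tipped down about 32 degrees; 42 degrees is ample.
- scoop_grip (a point): Point in the handle to grip: x = +27 mm, y = 0, z = +160 mm in the scoop's frame. The handle is a square bar 18 x 18 mm centred on it, sides along the scoop's x and y; its top is 185 mm over the underside.
- scoop_pan (a point): Point in the middle of the pan where the ball's centre lies: x = -11 mm, z = +25 mm in the scoop's frame.
- ball: Loose polished steel ball, 40 mm in diameter, about 0.12 kg, lying in the scoop's pan at the start. Its axes turn as it rolls.
- ball_center (a point): Centre of the ball.
- flux_bottle: Loose slim clear bottle with a white cap, 36 x 50 mm and 140 mm tall, standing on the bench behind and between tub and scoop. Origin: centre of its underside, z up.
Mind the look-alikes: they are no part of the job. Leave any orange or turquoise look-alike of the ball alone.

How it is judged:
By the outcome, as a careful person would: the job done as asked, in the order asked, and still so for the second after the job is handed in, with the robot touching nothing.
It also fails if it takes over 72 s, if anything falls off the work surface, if the arm or the gripper's body presses on something with over 40 N, if the wrist force passes 120 N, or if a joint passes its speed limit or range.

ROBOT

A 7-joint arm with a two-finger parallel gripper is mounted at the origin on a cart in front of the work surface, level with it; the furniture and walls round the work are solid. World frame = base frame: x ahead of the robot, y to its left, z up, the work surface at z = 0. Lengths are in mm, angles in rad, forces in N, time in s.
With the tool pointing down it reaches from about 400 to 850 mm from the base axis. Payload 4.5 kg.
Tool frame: the origin (TCP) lies midway between the tips of the shut fingers; the grasp point (between the pads) lies env.grasp_offset behind it (env.grasp_offset is the distance from the TCP to the grasp point, in mm); z points along the fingers, y is the line along which they close (so a half turn about z gives the same grasp; the last joint's range is limited). The gripper opens to 85 mm and grips with 20 to 120 N. Pads are 22 mm wide; open, the fingers measure 114 mm over their backs; the gripper's body (76 mm by 85 mm) begins 54 mm behind the grasp point. The pads swing forward as they close: fully open they stand 13 mm farther back than shut.
Start: joints at [-1.309, 0.689, -0.195, 1.565, 0.157, 0.902, -0.215], TCP at [141.125, 608.883, 231.317] pointing down, gripper open.
Joint ranges: [-3.01, 3.01], [-0.46, 2.08], [-1.47, 1.51], [0.13, 2.56], [-1, 4.14], [0.04, 2.09], [-2.66, 2.66]. Speed limits (rad/s): [2.57, 2.57, 3.14, 3.14, 3.14, 3.14, 3.14].

INTERFACE

Orientations are given as a unit quaternion [x, y, z, w].
In Python, from rig import env gives the robot as it stands.
- The arm moves only by the tool servo_tool, never from a script. Its argument "motion" is one flat list of numbers, 4 for each row, row after row: the shift along the tool's x, y, z normalised to -1 to 1, where 1 is 0.4 m, then the turn about the tool's z normalised to -1 to 1, where 1 is 360 degrees. A call has 1 to 5 rows; each row is the pose to reach, as a shift and turn from the pose commanded when the call began, along the tool's axes at that moment, turning the shorter way round; what a row does not reach only later rows make up. A row lasts 1/10 s, in which the tool goes at most 50 mm and 8.59 degrees, less where a joint would pass 70% of its speed; a pose out of reach is approached as far as the arm can. A call with a number of a shift or a turn outside -1 to 1 is refused whole. A call with a gripper value outside its range is refused whole. "grip" is the opening, from 0 (shut) to 1 (fully open), set as the call begins (left out, the last holds). The fingers move at their own pace and stop on an object; the grip force is fixed at half the most. Time passes only in rows, so rows that repeat a pose let the fingers close. It gives the time, the measured TCP pose, the force, the opening and the grip force at its end, in the units of the state.
- env.observe(): the state, without advancing time (a new reading comes with each control period).
- env.capture(name): name is "scene" or "top" or "wrist"; returns (picture, depth): 384x512x3 uint8, red, green, blue; 384x512 float32, mm along the optical axis (not along the pixel's ray), 0 where there is no reading.
- env.camera_info(name): a dict with "fx", "fy", "cx", "cy" (pixels), "extrinsics" (4x4, takes a point from camera to world coordinates). Camera axes: x right, y down, z forward; pixel columns grow to the right and rows downward; lengths in mm; the calibration is good to about 2 mm. A picture is of the moment at which its call begins: read the wrist's pose just before it. camera_info takes no time and is no camera call; for the wrist camera it gives the pose at the moment of the call.
- env.hand_in(): hands the job in; it is judged then, once.
The state is a dict: "time_s": time; "joint_positions": joint angles; "joint_velocities": joint speeds; "effort": joint torques, N m; "ee_pos": TCP position; "orientation": TCP orientation; "contact_force": force on the tool from outside, world axes, zero at the start; "moment": the same for the moment, N m; "width": finger opening in mm; "gripper_force": force on a finger pad.
Only numpy, scipy, OpenCV 4.12 (cv2) and the standard library are available. Lean on these libraries where they do the work, as an engineer would, in place of code of your own. Each camera call takes 0.05 s, during which the arm holds its last target. There are 200 camera calls.

## Working session

There is one attempt and no reset: what is moved stays moved. The work goes in short steps, Python scripts to look and compute and a tool call to move; the robot and the scene stay as the last step left them, time stands still between calls to the robot, and variables do not carry over. Pictures are saved under pics/ and viewed, at most 10 in all, crops included, and the job is handed in when it is done.

Besides the shell and the picture viewer there is one more tool, called after "Call:" as name(argument=value, ...) on one line, values as JSON. servo_tool: Moves the arm, as the interface text tells. Its arguments: {"type":"object","properties":{"motion":{"type":"array"},"grip":{"type":"number"}},"required":["motion"]}

```bash
mkdir -p pics; cat > h.py <<'E'
import numpy as np, cv2
from rig import env
def snap(n,f):
    im,d=env.capture(n); i=env.camera_info(n)
    cv2.imwrite(f'pics/{f}.png',im[:,:,::-1]); np.savez(f'pics/{f}.npz',im=im,d=d,E=i['extrinsics'],K=[i['fx'],i['fy'],i['cx'],i['cy']])
def load(f):
    z=np.load(f'pics/{f}.npz'); return z['im'],z['d'],z['E'],z['K']
def ray(E,K,u,v):
    r=E[:3,:3]@np.array([(u-K[2])/K[0],(v-K[3])/K[1],1]); return E[:3,3],r
def onplane(E,K,u,v,z):
    o,r=ray(E,K,u,v); return o+r*(z-o[2])/r[2]
def cloud(d,E,K):
    v,u=np.indices(d.shape); p=np.stack([(u-K[2])/K[0]*d,(v-K[3])/K[1]*d,d],-1)
    return p@E[:3,:3].T+E[:3,3]
E
python3 - <<'E'
from h import *
np.set_printoptions(precision=3,suppress=True)
print(env.grasp_offset); print(env.observe())
for n in('scene','top','wrist'): snap(n,n+'0'); z=load(n+'0'); print(n,z[2].tolist(),z[3])
a=[load(n+'0')[0][:,:,::-1] for n in('top','scene')]
cv2.imwrite('pics/a.png',cv2.resize(np.vstack(a),None,fx=.78,fy=.78))
E
```

```text
18.700000000000003
{'time_s': 0.0, 'joint_positions': array([-1.309,  0.69 , -0.195,  1.566,  0.157,  0.902, -0.215]), 'joint_velocities': array([-0.001, -0.   , -0.   ,  0.001, -0.   ,  0.   , -0.001]), 'effort': array([ -0.   , -53.962,  -1.267, -15.855,   0.009,   0.01 ,   0.   ]), 'ee_pos': array([141.04 , 608.195, 230.444]), 'orientation': array([ 0.114,  0.994, -0.001, -0.   ]), 'contact_force': array([ 0.878, -0.631, -0.09 ]), 'moment': array([-0.022, -0.057,  0.003]), 'gripper_force': 0.0, 'width': 85.2121484596669}
scene [[-0.6511468251897645, -0.3651059302794031, 0.6653611588604358, 33.39068383948241], [-0.7586870550313398, 0.2899819560061738, -0.5833561671215163, 523.786082181238], [0.02004406578424437, -0.8846514143241084, -0.46582197303389594, 495.2574151403024], [0.0, 0.0, 0.0, 1.0]] [362.675 362.675 259.461 198.821]
top [[-0.02075087401338954, -0.9961437820582627, 0.0852465054670322, 507.62701949153933], [-0.9997771187677671, 0.020343596203488676, -0.005643658559074889, 41.244074044944114], [0.0038876748967025723, -0.0853446164685841, -0.9963439077064343, 1176.9784729099865], [0.0, 0.0, 0.0, 1.0]] [443.512 443.512 268.825 183.044]
wrist [[0.22624933682667844, 0.9382987432053984, 0.2615467569759839, 75.68468346500721], [0.9740687312302372, -0.2176210221900666, -0.0618966682500991, 624.7297318851611], [-0.0011594934240589246, 0.2687685978683461, -0.9632040782590567, 373.6184456674104], [0.0, 0.0, 0.0, 1.0]] [318.222 318.222 253.175 188.152]
```

View pics/a.png

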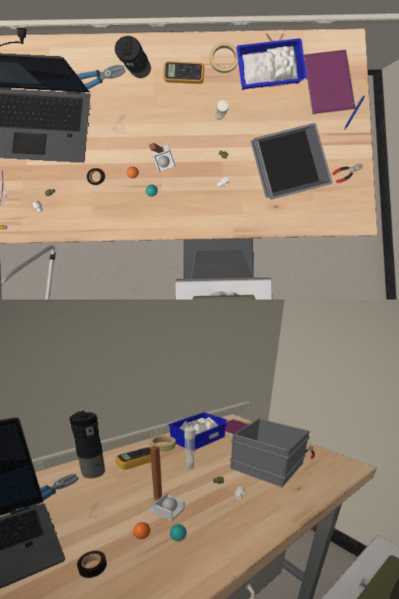

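```bash
python3 - <<'E'
from h import *
np.set_printoptions(precision=1,suppress=True)
im,d,E,K=load('top0'); s,ds,Es,Ks=load('scene0')
c1=cv2.resize(im[160:260,150:270,::-1],None,fx=4,fy=4,interpolation=cv2.INTER_CUBIC)
c2=cv2.resize(s[170:330,150:280,::-1],None,fx=2.5,fy=2.5,interpolation=cv2.INTER_CUBIC)
o=np.zeros((400,480+c2.shape[1],3),np.uint8);o[:,:480]=c1;o[:c2.shape[0],480:]=c2[:400];cv2.imwrite('pics/b.png',o[:,:800])
for nm,(D,e,k) in dict(top=(d,E,K),scene=(ds,Es,Ks)).items():
    P=cloud(D,e,k); x,y,z=P[...,0],P[...,1],P[...,2]
    m=(D>0)&(x<700)&(x>350)&(z>15)
    n,l,st,ce=cv2.connectedComponentsWithStats(m.astype(np.uint8))
    for i in range(1,n):
        if st[i,4]>25: q=P[l==i]; print(nm,st[i],q.min(0),q.max(0),np.median(q,0))
E
```

```text
top [276 139  16  15 162] [685.4 -20.1  15.2] [700.   14.5 144.6] [692.5  -0.6  92.8]
top [  0 152 103  17 776] [655.8 472.7  15. ] [700.  741.7  22.6] [683.3 586.7  16.7]
top [ 321  158  105   99 7001] [ 420.6 -332.7   15. ] [ 653.9 -100.2  135.9] [ 537.1 -229.5   34.8]
top [ 14 169  47  31 845] [576.8 583.   15. ] [657.2 701.3  24.2] [616.5 642.   17. ]
top [191 184  33  37 502] [513.7 154.2  15.4] [596.5 224.9 189.4] [561.1 194.3  38.7]
top [280 193  12  11  75] [553.3 -22.6  15.3] [579.9   6.3  27.1] [566.7  -9.2  20. ]
top [162 214  16  15 191] [494.8 274.4  17.9] [531.1 312.9  43.1] [512.9 291.6  33.9]
top [111 216  22  22 232] [474.2 391.7  15. ] [528.7 447.5  24.2] [502.1 420.3  18.1]
top [278 227  16  14 128] [457.9 -25.2  15.2] [491.1  13.8  32.3] [474.4  -5.7  23.8]
top [186 237  16  15 190] [434.4 212.6  18.1] [470.7 252.   43.7] [453.  230.   33.7]
top [ 57 244  10   8  47] [441.6 562.   15.3] [459.5 585.7  22.9] [451.8 575.5  18.2]
top [ 42 258  12  15 108] [388.6 595.4  15.1] [424.7 623.   28.8] [408.2 607.5  21. ]
scene [  415     0    97   170 12905] [ 350.1 -912.3  
[... 163 characters left out ...]
39 165  11  48 470] [680.5 -21.   15.4] [700.   14.3 141.4] [689.8   2.3  81.3]
scene [ 193  187   43   92 1441] [509.8 153.6  15. ] [589.7 224.5 185.8] [572.9 204.1  45.3]
scene [273 227  14   6  60] [549.9 -24.1  15.2] [576.1   7.9  24.2] [560.3  -8.9  18.5]
scene [301 240  13  14 132] [453.5 -29.   15.4] [487.9  14.4  29.4] [467.7  -3.7  22.3]
scene [  0 285  54  35 475] [653.6 472.8  15. ] [699.9 558.2  18.2] [676.7 514.5  15.7]
scene [171 285  22  21 355] [489.7 275.7  15.4] [524.2 313.2  40.5] [500.5 298.   30.8]
scene [218 288  21  21 355] [428.9 213.6  15.5] [462.1 250.8  42. ] [440.4 237.1  31.2]
scene [ 99 321  37  29 562] [469.  391.   15.1] [527.6 447.   20.8] [495.6 420.1  18.1]
```

View pics/b.png

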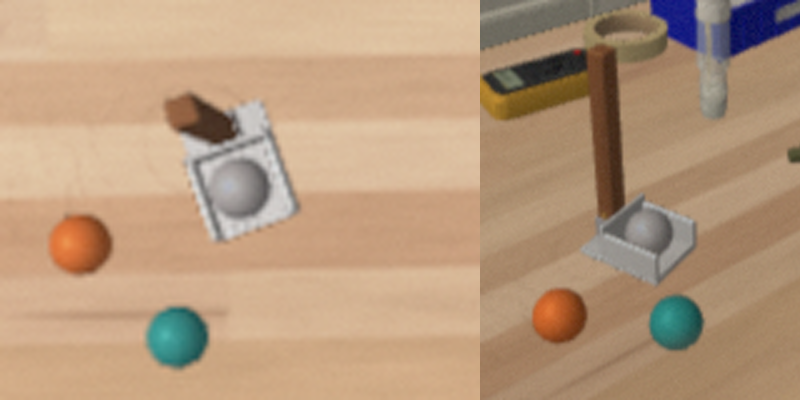

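```bash
python3 - <<'E'
from h import *
np.set_printoptions(precision=2,suppress=True)
for f in('top0','scene0'):
    im,d,E,K=load(f); P=cloud(d,E,K); z=P[...,2]
    hsv=cv2.cvtColor(im,cv2.COLOR_RGB2HSV)
    near=(d>0)&(abs(P[...,0]-555)<60)&(abs(P[...,1]-192)<60)
    h=near&(z>60); q=P[h]; t=P[near&(z>178)]
    print(f,'handle n',len(q),'med xy z>60',np.median(q,0),'top',t.mean(0),len(t), t.min(0),t.max(0))
    pan=near&(z>22)&(z<45); g=np.argwhere(pan)
    # pan outline
    r=cv2.minAreaRect(P[near&(z>8)&(z<45)][:,:2].astype(np.float32)); print(' panrect',r)
    # ball: sphere fit of points with z>20 near px
    b=near&(z>30)&(z<60)&(hsv[...,1]<60); q=P[b]
    print(' high', len(q), q.mean(0), q.max(0))
    # tub rim
    m=(d>0)&(z>122)&(z<140)&(P[...,1]<-80)&(P[...,0]<680)&(P[...,1]>-360); q=P[m]
    r=cv2.minAreaRect(q[:,:2].astype(np.float32)); print(' rim',len(q),np.median(q[:,2]),r, cv2.boxPoints(r).tolist())
    if f=='top0':
        c=np.array(r[0]); m2=(np.hypot(P[...,0]-c[0],P[...,1]-c[1])<60); print(' floor',np.percentile(z[m2&(d>0)],[5,50,95]))
    bo=(d>0)&(z>60)&(abs(P[...,0]-700)<45)&(abs(P[...,1])<45); print(' bottle',P[bo].min(0),P[bo].max(0))
E
```

```text
top0 handle n 138 med xy z>60 [582.6  197.04 169.17] top [584.59 201.46 184.59] 63 [575.67 192.02 179.45] [593.95 210.96 189.4 ]
 panrect ((559.0518188476562, 193.0998992919922), (79.5126953125, 58.437950134277344), 19.532630920410156)
 high 253 [551.51 190.45  37.6 ] [582.67 223.85  49.04]
 rim 918 129.45133933902025 ((537.6152954101562, -217.42459106445312), (190.11903381347656, 191.19627380371094), 13.207979202270508) [[423.22747802734375, -146.07510375976562], [466.91326904296875, -332.2137145996094], [652.0031127929688, -288.7740783691406], [608.3173217773438, -102.63546752929688]]
 floor [29.42 33.06 36.53]
 bottle [688.65 -22.15  60.04] [724.65  13.27 147.43]
scene0 handle n 654 med xy z>60 [575.92 205.61 129.23] top [579.1  202.12 182.79] 67 [571.84 190.6  178.31] [589.66 210.67 185.78]
 panrect ((554.8983764648438, 192.11410522460938), (77.65442657470703, 59.76687240600586), 17.82044792175293)
 high 292 [546.61 194.57  36.54] [579.04 223.89  45.49]
 rim 748 127.53201893775804 ((534.2813720703125, -218.55099487304688), (191.01748657226562, 194.74093627929688), 12.882979393005371) [[419.467041015625, -144.92626953125], [462.8865966796875, -334.76507568359375], [649.095703125, -292.17572021484375], [605.6761474609375, -102.3369140625]]
 bottle [683.9  -23.57  60.1 ] [720.9   13.38 141.95]
```

Call:
servo_tool(motion=[-0.1,-0.056,0,-0.02,-0.2,-0.112,0,-0.04,-0.3,-0.168,0,-0.06,-0.4,-0.224,0,-0.08,-0.5,-0.28,0,-0.089], grip=1)

```text
time_s: 0.65
ee_pos: [311.8, 453.1, 231.1]
orientation: [-0.167, 0.986, -0.0, -0.0]
contact_force: [0.5, 0.6, 0.3]
width: 85.7
gripper_force: 0.0
```

```bash
cat >> h.py <<'E'
from scipy.spatial.transform import Rotation as R
def go(x,y,z,yaw=None):
    "tool-axis shift/turn (units of servo_tool) to TCP target; yaw = wanted scoop yaw (deg), tool x = -scoop x"
    s=env.observe(); M=R.from_quat(s['orientation']).as_matrix()
    sh=M.T@(np.array([x,y,z])-s['ee_pos']); cur=np.degrees(np.arctan2(-M[1,0],-M[0,0]))
    t=0 if yaw is None else -((yaw-cur+180)%360-180)/360
    print('t',s['time_s'],'pos',s['ee_pos'].round(1),'yaw %.2f'%cur,'tilt',M[:,2].round(3),'F',s['contact_force'].round(2),'w %.1f gf %.1f'%(s['width'],s['gripper_force']),'\n shift',(sh/400).round(4),'turn %.4f'%t,'mm %.0f'%np.linalg.norm(sh),'q',s['joint_positions'].round(2))
E
python3 -c "
from h import *
go(582,202,235,19)"
```

```text
t 0.65 pos [311.8 453.1 231.1] yaw 19.22 tilt [-0. -0. -1.] F [0.52 0.56 0.34] w 85.7 gf 0.0 
 shift [-0.4311 -0.815  -0.0097] turn 0.0006 mm 369 q [-0.82  0.61 -0.39  1.79  0.3   0.81  0.55]
```

Call:
servo_tool(motion=[-0.04,-0.08,0,0,-0.09,-0.17,0,0,-0.14,-0.265,0,0,-0.19,-0.36,-0.005,0,-0.23,-0.435,-0.01,0])

```text
time_s: 1.15
ee_pos: [456.2, 317.2, 235.0]
orientation: [-0.164, 0.987, -0.001, -0.0]
contact_force: [0.3, -0.3, 0.9]
width: 85.5
gripper_force: 0.0
```

Call:
servo_tool(motion=[-0.05,-0.1,0,0,-0.1,-0.19,0,0,-0.14,-0.27,0,0,-0.17,-0.32,0,0,-0.18,-0.34,0,0])

```text
time_s: 1.65
ee_pos: [568.7, 211.6, 234.7]
orientation: [-0.162, 0.987, -0.001, 0.0]
contact_force: [-0.6, -0.5, -0.2]
width: 85.7
gripper_force: 0.0
```

```bash
python3 - <<'E'
from h import *
snap('wrist','w1'); snap('top','t1')
go(582,202,235,19)
im,d,E,K=load('w1'); print(E.round(3).tolist())
P=cloud(d,E,K); z=P[...,2]; q=P[(d>0)&(z>165)&(abs(P[...,0]-582)<30)&(abs(P[...,1]-202)<30)]; print(len(q),q.mean(0) if len(q) else 0, q.min(0),q.max(0))
near=(d>0)&(abs(P[...,0]-555)<60)&(abs(P[...,1]-192)<60)&(z>8)&(z<45)
print(cv2.minAreaRect(P[near][:,:2].astype(np.float32)))
E
```

```text
t 1.75 pos [567.  213.9 234.9] yaw 18.87 tilt [-0. -0. -1.] F [ 0.41  0.16 -0.23] w 85.6 gf 0.0 
 shift [-0.026  -0.0402 -0.0004] turn -0.0004 mm 19 q [-0.2   0.68 -0.42  1.61  0.33  0.92  1.16]
[[-0.321, 0.912, 0.255, 504.889], [0.947, 0.309, 0.084, 191.174], [-0.002, 0.269, -0.963, 377.676], [0.0, 0.0, 0.0, 1.0]]
14509 [563.03083911 196.1800325  308.11186904] [552.04682199 172.00161467 165.02056574] [595.19794644 229.96788323 334.23063003]
((558.5245971679688, 194.08868408203125), (76.90913391113281, 57.91436004638672), 18.63903045654297)
```

View pics/w1.png

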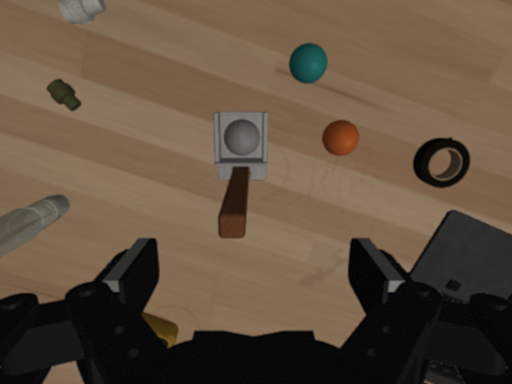

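```bash
python3 - <<'E'
from h import *
im,d,E,K=load('w1'); P=cloud(d,E,K); z=P[...,2]
m=(d>0)&(z>175)&(z<195)&(np.indices(d.shape)[0]<245)&(abs(np.indices(d.shape)[1]-235)<30)
q=P[m]; vu=np.argwhere(m); print(len(q),q.mean(0),vu.min(0),vu.max(0),cv2.minAreaRect(q[:,:2].astype(np.float32)))
u,v=vu[:,1],vu[:,0]; c=[(u.min()+u.max())/2,(v.min()+v.max())/2]; print(c,onplane(E,K,*c,185))
im,d,E,K=load('top0'); P=cloud(d,E,K)
# ray triangulate handle top: top-cam centroid + wrist centroid
mt=(d>0)&(P[...,2]>178)&(abs(P[...,0]-584)<20)&(abs(P[...,1]-201)<20); vt=np.argwhere(mt); ct=(vt.min(0)+vt.max(0))[::-1]/2
o1,r1=ray(E,K,*ct); _,_,Ew,Kw=load('w1'); o2,r2=ray(Ew,Kw,*c)
A=np.stack([r1,-r2],1); s=np.linalg.lstsq(A,o2-o1,rcond=None)[0]; print('tri',o1+r1*s[0],o2+r2*s[1])
go(581,202,235,18.8)
E
```

```text
784 [583.34781412 202.60915585 184.18831216] [209 218] [238 245] ((584.8282470703125, 202.73773193359375), (17.682832717895508, 17.937965393066406), 18.45308494567871)
[np.float64(231.5), np.float64(223.5)] [582.96204417 202.36501658 185.        ]
tri [585.19442415 202.24332481 179.04482601] [585.34027363 202.70590672 179.13079216]
t 1.75 pos [567.  213.9 234.9] yaw 18.87 tilt [-0. -0. -1.] F [ 0.41  0.16 -0.23] w 85.6 gf 0.0 
 shift [-0.0236 -0.0394 -0.0004] turn 0.0002 mm 18 q [-0.2   0.68 -0.42  1.61  0.33  0.92  1.16]
```

Call:
servo_tool(motion=[-0.02,-0.025,0,0,-0.031,-0.041,0,0,-0.031,-0.041,0,0,-0.031,-0.041,0.05,0,-0.031,-0.041,0.1,0])

```text
time_s: 2.25
ee_pos: [583.7, 204.4, 195.5]
orientation: [-0.165, 0.986, 0.0, 0.001]
contact_force: [-0.4, -0.2, 0.6]
width: 85.6
gripper_force: 0.0
```

Call:
servo_tool(motion=[0,0,0.05,0,0,0,0.1,0,0,0,0.13,0,0,0,0.135,0,0,0,0.135,0])

```text
time_s: 2.75
ee_pos: [583.7, 203.8, 141.5]
orientation: [-0.165, 0.986, 0.0, 0.0]
contact_force: [1.2, 0.3, 0.1]
width: 85.5
gripper_force: 0.0
```

```bash
python3 -c "
from h import *
go(584,202.5,141,18.6)"
```

```text
t 2.75 pos [583.7 203.8 141.5] yaw 19.02 tilt [ 0.  0. -1.] F [1.16 0.3  0.11] w 85.5 gf 0.0 
 shift [ 0.0003 -0.0034  0.0012] turn 0.0012 mm 1 q [-0.21  0.81 -0.37  1.66  0.39  0.74  1.14]
```

Call:
servo_tool(motion=[0,-0.003,0,0,0,-0.003,0,0,0,-0.003,0,0,0,-0.003,0,0,0,-0.003,0,0], grip=0.2)

```text
time_s: 3.25
ee_pos: [584.3, 202.1, 141.6]
orientation: [-0.165, 0.986, -0.0, 0.0]
contact_force: [0.5, -1.5, 1.8]
width: 17.5
gripper_force: 27.8
```

Call:
servo_tool(motion=[0,0,0,0,0,0,0,0,0,0,0,0,0,0,0,0], grip=0.18)

```text
time_s: 3.65
ee_pos: [584.4, 202.1, 141.6]
orientation: [-0.165, 0.986, -0.0, 0.0]
contact_force: [-0.3, -1.7, 4.7]
width: 17.2
gripper_force: 59.2
```

Call:
servo_tool(motion=[0,0,0,0,0,0,0,0,0,0,0,0,0,0,0,0], grip=0)

```text
time_s: 4.05
ee_pos: [584.4, 202.1, 141.6]
orientation: [-0.165, 0.986, -0.0, 0.0]
contact_force: [0.2, -1.2, 5.9]
width: 17.5
gripper_force: 59.3
```

Call:
servo_tool(motion=[0,0,-0.01,0,0,0,-0.03,0,0,0,-0.06,0,0,0,-0.1,0,0,0,-0.14,0])

```text
time_s: 4.55
ee_pos: [583.8, 202.4, 198.2]
orientation: [-0.165, 0.986, 0.0, -0.0]
contact_force: [0.7, -0.9, -4.0]
width: 17.6
gripper_force: 58.5
```

Call:
servo_tool(motion=[0,0,-0.05,0,0,0,-0.11,0,0,0,-0.17,0,0,0,-0.22,0,0,0,-0.25,0])

```text
time_s: 5.05
ee_pos: [584.3, 202.9, 299.6]
orientation: [-0.165, 0.986, 0.001, 0.001]
contact_force: [1.4, 0.4, -3.8]
width: 17.0
gripper_force: 58.6
```

Call:
servo_tool(motion=[0,0,-0.01,0,0,0,-0.015,0,0,0,-0.015,0])

```text
time_s: 5.35
ee_pos: [583.6, 202.0, 302.5]
orientation: [-0.165, 0.986, -0.0, -0.001]
contact_force: [0.3, -0.3, -4.3]
width: 17.2
gripper_force: 58.6
```

```bash
python3 - <<'E'
from h import *
go(572.5,-209.6,301,13.1)
snap('scene','s2'); snap('wrist','w2')
a=cv2.vconcat([cv2.imread('pics/s2.png')[60:360,100:400],cv2.imread('pics/w2.png')[40:340,100:400]])
cv2.imwrite('pics/c.png',a)
E
```

```text
t 5.35 pos [583.6 202.  302.5] yaw 18.99 tilt [-0.001 -0.001 -1.   ] F [ 0.35 -0.31 -4.34] w 17.2 gf 58.6 
 shift [ 0.3611 -0.9639  0.0045] turn 0.0164 mm 412 q [-0.17  0.63 -0.44  1.49  0.29  1.09  1.24]
```

View pics/c.png

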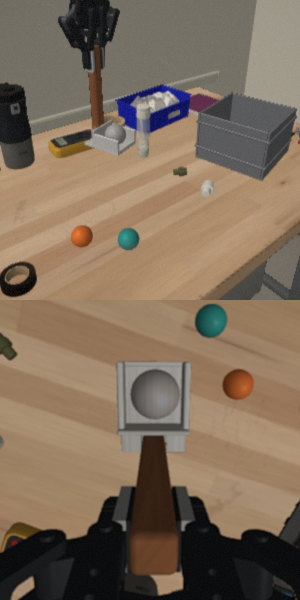

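Call:
servo_tool(motion=[0.007,-0.019,0,0,0.022,-0.058,0,0,0.04,-0.106,0,0,0.061,-0.164,0,0,0.083,-0.222,0,0])

```text
time_s: 5.95
ee_pos: [581.4, 104.5, 303.0]
orientation: [-0.164, 0.986, -0.001, -0.0]
contact_force: [1.0, 0.0, -3.4]
width: 17.4
gripper_force: 58.7
```

Call:
servo_tool(motion=[0.022,-0.058,0,0,0.043,-0.116,0,0,0.065,-0.173,0,0,0.087,-0.231,0,0,0.108,-0.289,0,0])

```text
time_s: 6.45
ee_pos: [577.6, -19.1, 303.1]
orientation: [-0.164, 0.986, -0.001, -0.0]
contact_force: [-0.3, -0.3, -4.7]
width: 17.7
gripper_force: 58.7
```

Call:
servo_tool(motion=[0.022,-0.058,0,0,0.043,-0.116,0,0,0.065,-0.173,0,0,0.085,-0.227,0,0,0.101,-0.27,0,0])

```text
time_s: 6.95
ee_pos: [574.0, -135.2, 303.0]
orientation: [-0.163, 0.987, -0.001, -0.001]
contact_force: [-0.8, -0.1, -3.4]
width: 17.6
gripper_force: 58.7
```

Call:
servo_tool(motion=[0.014,-0.039,0,0,0.029,-0.077,0,0.004,0.04,-0.106,0,0.008,0.047,-0.125,0,0.012,0.051,-0.135,0,0.0164])

```text
time_s: 7.45
ee_pos: [573.5, -189.6, 303.2]
orientation: [-0.113, 0.994, 0.0, -0.0]
contact_force: [-0.2, 0.4, -3.6]
width: 17.4
gripper_force: 58.7
```

```bash
python3 - <<'E'
from h import *
go(572.5,-209.6,301,13.1)
snap('wrist','w3'); snap('top','t3')
im,d,E,K=load('w3'); P=cloud(d,E,K); z=P[...,2]
m=(d>0)&(z>122)&(z<140)&(P[...,1]<-80)&(P[...,0]<680)&(P[...,1]>-360); q=P[m]
# inner walls / rim in wrist view: rim extents in tub frame
a=np.radians(13.1);Rt=np.array([[np.cos(a),np.sin(a)],[-np.sin(a),np.cos(a)]])
l=(q[:,:2]-[536.5,-218])@Rt.T; print(len(q),'rim local',np.percentile(l,[0.5,2,50,98,99.5],axis=0).round(1), np.median(q[:,2]))
# pan
s=env.observe(); l=(P[...,:2]-s['ee_pos'][:2])@Rt.T; zz=z-s['ee_pos'][2]
m=(d>0)&(l[...,0]<12)&(l[...,0]>-75)&(abs(l[...,1])<32)&(zz<-80)&(zz>-150)
for f in(-70,-60,-50,-40,-30,-20,-10,0):
    k=m&(abs(l[...,0]-f)<3)&(abs(abs(l[...,1])-26.5)<2.5); k2=m&(abs(l[...,0]-f)<3)
    if k2.sum()>5: print(f,k.sum(),np.percentile(zz[k],[10,50,90]).round(1) if k.sum() else '',np.percentile(zz[k2],[2,98]).round(1), l[k2][:,1].min().round(1),l[k2][:,1].max().round(1))
E
```

```text
t 7.45 pos [ 573.5 -189.6  303.2] yaw 12.92 tilt [-0.  0. -1.] F [-0.22  0.4  -3.62] w 17.4 gf 58.7 
 shift [ 0.0136 -0.0482  0.0054] turn -0.0005 mm 20 q [ 0.48  0.61 -0.42  1.53  0.27  1.06  1.79]
5771 rim local [[-92.7 -93.9]
 [-92.3 -93.3]
 [-30.1 -10.7]
 [ 95.4  94.5]
 [ 96.2  95.2]] 129.80867583448435
-60 119 [-124.1 -111.7 -110.6] [-137.4 -105.1] -28.3 28.8
-50 115 [-122.1 -111.7 -110.6] [-137.   -97.2] -28.6 29.0
-40 106 [-127.  -111.7 -110.7] [-136.8  -96.1] -28.0 29.3
-30 115 [-124.8 -111.5 -110.6] [-136.9  -98.9] -28.4 28.7
-20 102 [-121.6 -111.5 -110.4] [-137.5 -110.4] -28.9 29.0
-10 81 [-110.9 -104.7 -103.7] [-136.4  -82.6] -28.6 28.4
0 45 [-137.  -136.  -135.1] [-137.4 -107.6] -28.4 28.6
```

View pics/w3.png

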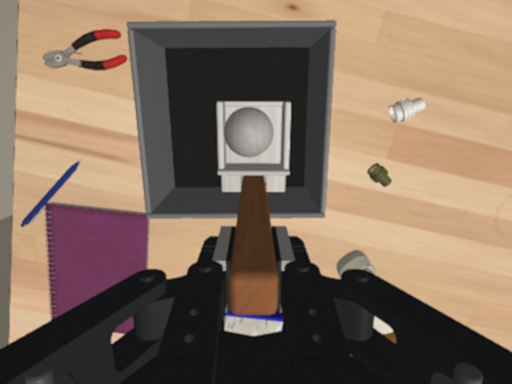

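Call:
servo_tool(motion=[0.004,-0.015,0,0,0.01,-0.032,0,0,0.013,-0.042,0,0,0.014,-0.047,0,0,0.014,-0.047,0.015,0])

```text
time_s: 8.05
ee_pos: [573.0, -209.0, 297.8]
orientation: [-0.114, 0.994, -0.0, 0.001]
contact_force: [0.7, -0.3, -4.3]
width: 17.0
gripper_force: 58.7
```

Call:
servo_tool(motion=[0,0,0.03,0,0,0,0.07,0,0,0,0.115,0,0,0,0.15,0,0,0,0.175,0])

```text
time_s: 8.55
ee_pos: [571.5, -207.8, 225.2]
orientation: [-0.114, 0.993, 0.001, -0.001]
contact_force: [-1.0, 0.5, -3.6]
width: 17.3
gripper_force: 58.8
```

```bash
python3 - <<'E'
from h import *
go(572.2,-209.1,175,13.0)
for f in('w3','t3'):
    im,d,E,K=load(f); P=cloud(d,E,K); a=np.radians(13.1);Rt=np.array([[np.cos(a),np.sin(a)],[-np.sin(a),np.cos(a)]])
    l=(P[...,:2]-[538.1,-217])@Rt.T; dark=im.max(-1)<60
    for x0,x1 in((-80,-55),(55,80)):
        for y0,y1 in((-80,-45),(45,80)):
            m=(d>0)&dark&(l[...,0]>x0)&(l[...,0]<x1)&(l[...,1]>y0)&(l[...,1]<y1)&(P[...,2]<100); print(f,x0,y0,m.sum(),np.median(P[m][:,2]) if m.any() else '')
E
```

```text
t 8.55 pos [ 571.5 -207.8  225.2] yaw 13.13 tilt [-0.003  0.001 -1.   ] F [-0.99  0.52 -3.58] w 17.3 gf 58.8 
 shift [-0.0013 -0.0038  0.1254] turn 0.0004 mm 50 q [ 0.5   0.69 -0.4   1.62  0.32  0.9   1.78]
w3 -80 -80 630 33.21889924432139
w3 -80 45 623 33.078617118538546
w3 55 -80 495 33.27400877702206
w3 55 45 191 33.22924089395275
t3 -80 -80 133 32.609804076532555
t3 -80 45 98 33.06081791896486
t3 55 -80 24 33.511652309937745
t3 55 45 99 33.08285926520898
```

Call:
servo_tool(motion=[0,0,0.03,0,0,0,0.055,0,0,0,0.08,0,0,0,0.095,0,0,0,0.1025,0])

```text
time_s: 9.05
ee_pos: [572.2, -208.4, 185.6]
orientation: [-0.114, 0.993, 0.0, -0.0]
contact_force: [-0.3, 0.5, -3.6]
width: 17.3
gripper_force: 58.7
```

Call:
servo_tool(motion=[0,0,0.004,0,0,0,0.007,0,0,0,0.01,0,0,0,0.0125,0,0,0,0.0125,0])

```text
time_s: 9.55
ee_pos: [572.4, -208.5, 181.3]
orientation: [-0.114, 0.993, 0.0, 0.0]
contact_force: [-0.6, -0.0, -4.0]
width: 17.3
gripper_force: 58.7
```

Call:
servo_tool(motion=[0,0,0.0025,0,0,0,0.005,0,0,0,0.005,0])

```text
time_s: 9.85
ee_pos: [572.3, -208.4, 179.1]
orientation: [-0.114, 0.993, 0.0, -0.0]
contact_force: [0.7, 0.0, -3.4]
width: 17.3
gripper_force: 58.7
```

Call:
servo_tool(motion=[0,0,0.0025,0,0,0,0.005,0,0,0,0.005,0])

```text
time_s: 10.15
ee_pos: [572.2, -208.4, 177.1]
orientation: [-0.114, 0.993, 0.0, -0.0]
contact_force: [0.1, -0.9, -3.7]
width: 17.5
gripper_force: 58.7
```

Call:
servo_tool(motion=[0,0,0.002,0,0,0,0.004,0,0,0,0.004,0])

```text
time_s: 10.45
ee_pos: [572.3, -208.4, 175.5]
orientation: [-0.114, 0.993, 0.0, -0.0]
contact_force: [-0.9, 0.7, -3.9]
width: 17.3
gripper_force: 58.7
```

Call:
servo_tool(motion=[0,0,0.002,0,0,0,0.004,0,0,0,0.004,0])

```text
time_s: 10.75
ee_pos: [572.6, -208.4, 174.2]
orientation: [-0.114, 0.993, -0.0, 0.0]
contact_force: [-0.4, -0.7, -1.4]
width: 17.2
gripper_force: 59.0
```

Call:
servo_tool(motion=[0,0,0,0,0,0,0,0,0,0,0,0,0,0,0,0], grip=0.202)

```text
time_s: 11.15
ee_pos: [572.5, -208.4, 174.2]
orientation: [-0.114, 0.993, -0.0, 0.0]
contact_force: [0.7, -0.5, -2.1]
width: 16.7
gripper_force: 46.8
```

Call:
servo_tool(motion=[0.007,0,-0.001,0,0.014,0,-0.003,0,0.021,0,-0.006,0,0.028,0,-0.008,0,0.035,0,-0.01,0])

```text
time_s: 11.65
ee_pos: [558.3, -211.7, 178.1]
orientation: [-0.114, 0.993, 0.0, -0.0]
contact_force: [-0.1, -0.1, -3.5]
width: 17.5
gripper_force: 46.6
```

```bash
cat >> h.py <<'E'
def panlook(f):
    snap('wrist',f); im,d,E,K=load(f); P=cloud(d,E,K); s=env.observe(); a=np.radians(13.1);Rt=np.array([[np.cos(a),np.sin(a)],[-np.sin(a),np.cos(a)]])
    l=(P[...,:2]-[538.1,-217])@Rt.T; lp=(s['ee_pos'][:2]-[538.1,-217])@Rt.T; z=P[...,2]
    br=(im.min(-1)>75)|(z>40)
    m=(d>0)&(abs(l[...,1]-lp[1])<33)&(l[...,0]<75)&(l[...,0]>-80)&(z<120)&br
    # side-wall tops: highest z per x-bin on |y|~26.5
    xs=[];zs=[]
    for x in np.arange(-80,70,4):
        k=m&(abs(l[...,0]-x)<2)&(abs(abs(l[...,1]-lp[1])-26.5)<3)
        if k.sum()>15: xs.append(x); zs.append(np.percentile(z[k],85))
    print('TCP local',lp.round(1),s['ee_pos'][2].round(1),'F',s['contact_force'].round(1),'gf',s['gripper_force'].round(1),'pan x range',l[m][:,0].min().round(1),l[m][:,0].max().round(1)); print(list(zip(xs,np.round(zs,1).tolist())))
E
python3 -c "
from h import *
panlook('w4')"
```

```text
Traceback (most recent call last):
  File "h.py", line 32, in panlook
    print('TCP local',lp.round(1),s['ee_pos'][2].round(1),'F',s['contact_force'].round(1),'gf',s['gripper_force'].round(1),'pan x range',l[m][:,0].min().round(1),l[m][:,0].max().round(1)); print(list(zip(xs,np.round(zs,1).tolist())))
                                                                                               ^^^^^^^^^^^^^^^^^^^^^^^^
AttributeError: 'float' object has no attribute 'round'
```

Call:
servo_tool(motion=[-0.01,0,0.002,0,-0.02,0,0.005,0,-0.03,0,0.007,0,-0.035,0,0.009,0,-0.035,0,0.01,0])

```text
time_s: 12.2
ee_pos: [573.1, -208.0, 174.1]
orientation: [-0.114, 0.993, 0.0, 0.0]
contact_force: [0.0, -0.4, -2.5]
width: 17.0
gripper_force: 46.8
```

Call:
servo_tool(motion=[0,0,0,0,0,0,0,0,0,0,0,0], grip=0.206)

```text
time_s: 12.5
ee_pos: [572.6, -208.4, 174.3]
orientation: [-0.114, 0.993, 0.0, 0.0]
contact_force: [0.9, -0.0, -2.0]
width: 17.5
gripper_force: 25.4
```

Call:
servo_tool(motion=[0,0,0,0,0,0,0,0,0,0,0,0], grip=0.209)

```text
time_s: 12.8
ee_pos: [572.3, -208.5, 174.1]
orientation: [-0.114, 0.993, 0.0, -0.0]
contact_force: [0.7, 0.6, -1.9]
width: 17.6
gripper_force: 9.3
```

```bash
sed -i "s/s\['gripper_force'\].round(1)/round(s['gripper_force'],1)/" h.py; python3 -c "
from h import *
panlook('w4')"
```

```text
TCP local [35.3  0.5] 174.1 F [ 0.2  0.6 -2. ] gf 9.3 pan x range -30.4 52.7
[(np.int64(-28), 63.3), (np.int64(-24), 63.3), (np.int64(-20), 63.1), (np.int64(-16), 63.0), (np.int64(-12), 63.3), (np.int64(-8), 63.1), (np.int64(-4), 63.3), (np.int64(0), 63.5), (np.int64(4), 63.4), (np.int64(8), 63.2), (np.int64(12), 63.4), (np.int64(16), 63.5), (np.int64(20), 63.3), (np.int64(24), 70.0), (np.int64(36), 38.5), (np.int64(40), 38.8), (np.int64(44), 38.7), (np.int64(48), 38.5)]
```

Call:
servo_tool(motion=[0.005,0,-0.001,0,0.012,0,-0.003,0,0.02,0,-0.006,0,0.028,0,-0.008,0,0.035,0,-0.01,0])

```text
time_s: 13.35
ee_pos: [558.5, -211.7, 178.3]
orientation: [-0.114, 0.993, -0.0, 0.0]
contact_force: [1.6, 0.6, -1.8]
width: 17.8
gripper_force: 9.4
```

```bash
python3 -c "
from h import *
panlook('w5')"
```

```text
TCP local [20.5  0.5] 178.4 F [-0.2  1.4 -1.6] gf 9.4 pan x range -37.7 73.5
[(np.int64(-32), 62.0), (np.int64(-28), 62.9), (np.int64(-24), 62.8), (np.int64(-20), 63.2), (np.int64(-16), 63.5), (np.int64(-12), 64.2), (np.int64(-8), 64.3), (np.int64(-4), 65.0), (np.int64(0), 65.2), (np.int64(4), 65.6), (np.int64(8), 65.9), (np.int64(12), 66.1), (np.int64(16), 66.4), (np.int64(20), 73.6), (np.int64(32), 43.3), (np.int64(36), 43.4), (np.int64(40), 43.8), (np.int64(44), 44.2), (np.int64(48), 44.4)]
```

Call:
servo_tool(motion=[0.0145,0,-0.0045,0,0.029,0,-0.008,0,0.044,0,-0.012,0,0.059,0,-0.0145,0,0.074,0,-0.017,0])

```text
time_s: 13.9
ee_pos: [529.3, -218.5, 185.0]
orientation: [-0.114, 0.993, 0.0, 0.0]
contact_force: [1.0, 1.2, -1.2]
width: 17.7
gripper_force: 9.4
```

```bash
python3 -c "
from h import *
panlook('w6')"
```

```text
TCP local [-10.2   0.4] 185.0 F [ 0.5  1.5 -1.5] gf 9.4 pan x range -43.8 56.5
[(np.int64(-36), 62.3), (np.int64(-32), 63.1), (np.int64(-28), 64.3), (np.int64(-24), 65.4), (np.int64(-20), 66.4), (np.int64(-16), 67.1), (np.int64(-12), 68.5), (np.int64(-8), 69.5), (np.int64(-4), 70.7), (np.int64(0), 71.5), (np.int64(4), 72.6), (np.int64(8), 74.0), (np.int64(12), 81.7), (np.int64(16), 81.6), (np.int64(28), 53.5), (np.int64(32), 54.5)]
```

Call:
servo_tool(motion=[0.015,0,-0.00175,0,0.03,0,-0.003,0,0.045,0,-0.00375,0,0.06,0,-0.004,0,0.0755,0,-0.0035,0])

```text
time_s: 14.45
ee_pos: [500.1, -225.3, 186.3]
orientation: [-0.114, 0.993, 0.0, 0.0]
contact_force: [1.3, -0.0, -1.2]
width: 17.7
gripper_force: 9.4
```

```bash
python3 -c "
from h import *
panlook('w7')"
```

```text
TCP local [-40.5   0.5] 186.1 F [ 0.1  0.7 -0.8] gf 9.4 pan x range -49.3 25.0
[(np.int64(-44), 59.8), (np.int64(-40), 61.2), (np.int64(-36), 63.0), (np.int64(-32), 64.6), (np.int64(-28), 66.4), (np.int64(-24), 68.6), (np.int64(-20), 70.1), (np.int64(-16), 72.0), (np.int64(-12), 73.6), (np.int64(-8), 75.4), (np.int64(-4), 76.7), (np.int64(0), 58.7)]
```

Call:
servo_tool(motion=[0.0075,0,0.00025,0,0.015,0,0.00075,0,0.0225,0,0.0015,0,0.034,0,0.0026,0,0.045,0,0.0043,0])

```text
time_s: 15.0
ee_pos: [482.7, -229.3, 184.5]
orientation: [-0.114, 0.993, -0.0, 0.0]
contact_force: [1.1, -0.3, -1.0]
width: 18.0
gripper_force: 9.3
```

Call:
servo_tool(motion=[0.0075,0,0.001,0,0.015,0,0.0023,0,0.0225,0,0.0037,0,0.03,0,0.0052,0,0.037,0,0.007,0])

```text
time_s: 15.5
ee_pos: [468.1, -232.7, 181.7]
orientation: [-0.114, 0.993, 0.0, -0.0]
contact_force: [0.8, 0.3, 0.0]
width: 18.0
gripper_force: 9.4
```

```bash
python3 -c "
from h import *
panlook('w8')
snap('top','t8')
cv2.imwrite('pics/d.png',cv2.vconcat([cv2.imread('pics/w8.png')[0:250],cv2.resize(cv2.imread('pics/t8.png')[140:270,310:440],(512,512))])[:600])"
```

```text
TCP local [-72.3   0.5] 181.6 F [-0.5  0.7  0.3] gf 9.4 pan x range -74.4 66.7
[(np.int64(-48), 57.5), (np.int64(-44), 60.2), (np.int64(-40), 62.5), (np.int64(-36), 65.3), (np.int64(-32), 65.2)]
```

View pics/d.png

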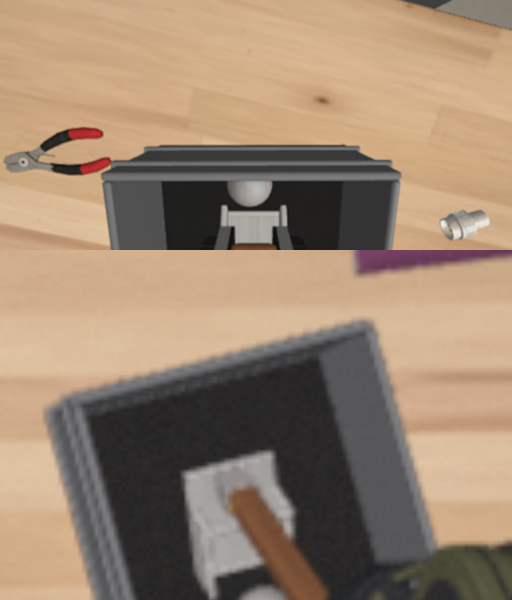

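```bash
cat >> h.py <<'E'
def ball(f,u0,u1,v0,v1):
    im,d,E,K=load(f); P=cloud(d,E,K)[v0:v1,u0:u1]; m=(im[v0:v1,u0:u1].min(-1)>75)&(d[v0:v1,u0:u1]>0)&(P[...,2]<100); q=P[m]
    A=np.c_[2*q,np.ones(len(q))]; 
    from scipy.optimize import least_squares as L
    c=L(lambda c:np.linalg.norm(q-c,axis=1)-20,q.mean(0)-[0,0,10],loss='soft_l1').x
    a=np.radians(13.1);Rt=np.array([[np.cos(a),np.sin(a)],[-np.sin(a),np.cos(a)]])
    print('ball',len(q),c.round(1),'local',(Rt@(c[:2]-[538.1,-217])).round(1))
E
python3 -c "
from h import *
ball('w8',220,280,178,203)"
```

```text
ball 857 [ 473.3 -234.3   50.5] local [-67.   -2.2]
```

Call:
servo_tool(motion=[-0.022,0,-0.0047,0,-0.037,0,-0.007,0,-0.06,0,-0.0097,0,-0.082,0,-0.0112,0,-0.0975,0,-0.0117,0])

```text
time_s: 16.1
ee_pos: [507.8, -223.3, 186.5]
orientation: [-0.114, 0.993, 0.0, 0.0]
contact_force: [-0.1, 0.6, -0.8]
width: 17.7
gripper_force: 9.4
```

Call:
servo_tool(motion=[-0.015,0,0,0,-0.03,0,0.001,0,-0.045,0,0.0023,0,-0.06,0,0.004,0,-0.075,0,0.0062,0])

```text
time_s: 16.6
ee_pos: [536.1, -216.8, 183.8]
orientation: [-0.114, 0.993, 0.0, -0.0]
contact_force: [0.2, -0.6, -1.0]
width: 17.8
gripper_force: 9.5
```

```bash
python3 -c "
from h import *
panlook('w9')
cv2.imwrite('pics/e.png',cv2.imread('pics/w9.png'))"
```

```text
TCP local [-0.6  0.8] 183.8 F [ 0.9  0.4 -1.2] gf 9.5 pan x range -80.0 56.6
[(np.int64(-36), 61.3), (np.int64(-32), 61.8), (np.int64(-28), 62.5), (np.int64(-24), 63.4), (np.int64(-20), 64.1), (np.int64(-16), 65.4), (np.int64(-12), 66.2), (np.int64(-8), 66.8), (np.int64(-4), 67.5), (np.int64(0), 68.5), (np.int64(4), 69.5), (np.int64(8), 70.4), (np.int64(12), 71.1), (np.int64(16), 78.5), (np.int64(20), 77.6), (np.int64(28), 49.5), (np.int64(32), 49.8), (np.int64(36), 50.9), (np.int64(40), 51.6), (np.int64(44), 52.2)]
```

View pics/e.png

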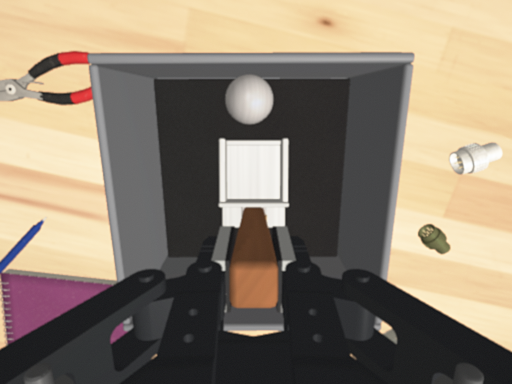

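Call:
servo_tool(motion=[-0.022,0,0.0045,0,-0.044,0,0.01,0,-0.059,0,0.0145,0,-0.08,0,0.022,0,-0.094,0,0.0285,0])

```text
time_s: 17.15
ee_pos: [573.1, -208.2, 172.3]
orientation: [-0.114, 0.993, 0.0, -0.0]
contact_force: [-0.5, 0.1, 1.1]
width: 17.7
gripper_force: 9.7
```

Call:
servo_tool(motion=[-0.003,0,0.001,0,-0.005,0,0.002,0,-0.005,0,0.002,0])

```text
time_s: 17.45
ee_pos: [574.1, -208.0, 171.9]
orientation: [-0.114, 0.993, 0.0, -0.0]
contact_force: [-1.3, -0.5, 1.6]
width: 17.8
gripper_force: 9.7
```

```bash
python3 -c "
from h import *
panlook('w10')"
```

```text
TCP local [37.1  0.6] 171.9 F [-1.6 -0.3  1.3] gf 9.7 pan x range -80.0 50.2
[(np.int64(-32), 60.3), (np.int64(-28), 61.4), (np.int64(-24), 61.1), (np.int64(-20), 60.9), (np.int64(-16), 61.0), (np.int64(-12), 60.9), (np.int64(-8), 60.9), (np.int64(-4), 60.7), (np.int64(0), 60.4), (np.int64(4), 60.4), (np.int64(8), 60.4), (np.int64(12), 60.3), (np.int64(16), 60.0), (np.int64(20), 60.2), (np.int64(24), 66.8), (np.int64(36), 35.0), (np.int64(40), 34.5), (np.int64(44), 34.9), (np.int64(48), 34.5)]
```

Call:
servo_tool(motion=[0.002,0,-0.003,0,0.003,0,-0.005,0,0.003,0,-0.005,0])

```text
time_s: 17.8
ee_pos: [573.4, -208.2, 174.0]
orientation: [-0.114, 0.993, 0.0, 0.001]
contact_force: [-0.5, 1.2, -0.7]
width: 18.0
gripper_force: 9.4
```

Call:
servo_tool(motion=[0,0,0,0,0,0,0,0,0,0,0,0], grip=0)

```text
time_s: 18.1
ee_pos: [573.4, -208.2, 173.8]
orientation: [-0.114, 0.993, 0.0, 0.0]
contact_force: [0.2, 0.9, -0.1]
width: 17.2
gripper_force: 58.4
```

Call:
servo_tool(motion=[0,0,-0.01,0,0,0,-0.03,0,0,0,-0.06,0,0,0,-0.1,0,0,0,-0.15,0])

```text
time_s: 18.6
ee_pos: [572.6, -208.2, 234.6]
orientation: [-0.114, 0.993, 0.0, -0.001]
contact_force: [0.1, -0.1, -1.7]
width: 17.2
gripper_force: 58.5
```

Call:
servo_tool(motion=[0,0,-0.06,0,0,0,-0.11,0,0,0,-0.15,0,0,0,-0.175,0,0,0,-0.18,0])

```text
time_s: 19.1
ee_pos: [573.7, -208.4, 307.5]
orientation: [-0.114, 0.993, -0.001, 0.001]
contact_force: [0.5, -0.1, -2.9]
width: 17.3
gripper_force: 58.6
```

```bash
python3 -c "
from h import *
panlook('w11'); go(575,110,301,13)
ball('w11',150,350,0,100)"
```

```text
TCP local [36.3  0.5] 306.7 F [-0.3  0.9 -1.9] gf 58.6 pan x range -80.0 -33.3
[]
t 19.15 pos [ 573.3 -208.3  306.7] yaw 13.08 tilt [ 0.001 -0.    -1.   ] F [-0.29  0.93 -1.92] w 17.4 gf 58.6 
 shift [-0.1842  0.7742  0.0139] turn 0.0002 mm 318 q [ 0.51  0.61 -0.42  1.51  0.27  1.08  1.82]
ball 7331 [ 422.7 -260.4   13.3] local [-122.2  -16.1]
```

View pics/w11.png

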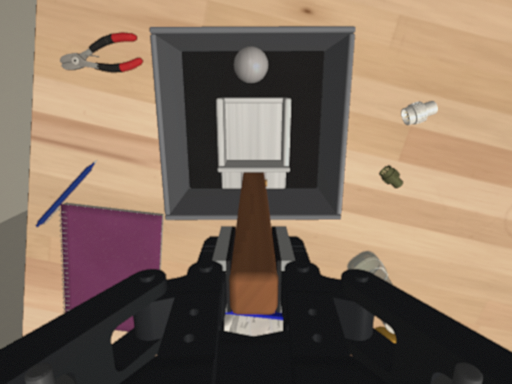

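Call:
servo_tool(motion=[-0.006,0.025,0,0,-0.02,0.085,0,0,-0.041,0.17,0,0,-0.063,0.265,0,0,-0.086,0.36,0,0])

```text
time_s: 19.65
ee_pos: [573.0, -58.1, 304.7]
orientation: [-0.114, 0.993, 0.001, -0.001]
contact_force: [0.9, 0.4, -3.5]
width: 17.0
gripper_force: 58.8
```

Call:
servo_tool(motion=[-0.022,0.09,0,0,-0.044,0.185,0,0,-0.067,0.28,0,0,-0.086,0.36,0,0,-0.098,0.41,0,0])

```text
time_s: 20.15
ee_pos: [573.4, 113.2, 304.9]
orientation: [-0.116, 0.993, 0.001, -0.001]
contact_force: [0.5, 0.0, -1.3]
width: 17.3
gripper_force: 58.8
```

Call:
servo_tool(motion=[0,0,0.02,0,0,0,0.06,0,0,0,0.12,0,0,0,0.18,0,0,0,0.24,0])

```text
time_s: 20.65
ee_pos: [574.1, 107.5, 207.8]
orientation: [-0.114, 0.994, -0.0, -0.001]
contact_force: [0.8, 0.0, -3.6]
width: 17.4
gripper_force: 59.0
```

Call:
servo_tool(motion=[0,0,0.05,0,0,0,0.09,0,0,0,0.12,0,0,0,0.14,0,0,0,0.15,0])

```text
time_s: 21.15
ee_pos: [574.7, 108.1, 148.9]
orientation: [-0.114, 0.993, -0.0, -0.001]
contact_force: [-0.1, -0.1, -1.6]
width: 17.6
gripper_force: 58.9
```

```bash
python3 -c "
from h import *
go(575,110,141.5,13)
snap('scene','s12')
cv2.imwrite('pics/f.png',cv2.resize(cv2.imread('pics/s12.png')[60:330,150:420],None,fx=2,fy=2))"
```

```text
t 21.15 pos [574.7 108.1 148.9] yaw 13.08 tilt [-0.001 -0.    -1.   ] F [-0.05 -0.13 -1.6 ] w 17.6 gf 58.9 
 shift [-0.0018  0.0044  0.0186] turn 0.0002 mm 8 q [-0.06  0.76 -0.35  1.76  0.38  0.69  1.18]
```

View pics/f.png

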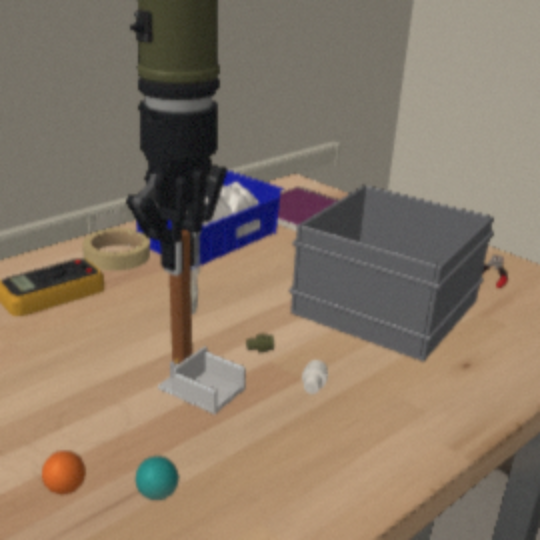

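Call:
servo_tool(motion=[0,0,0.004,0,0,0,0.008,0,0,0,0.011,0,0,0,0.0135,0,0,0,0.0135,0])

```text
time_s: 21.7
ee_pos: [575.1, 108.4, 144.4]
orientation: [-0.114, 0.993, 0.0, 0.0]
contact_force: [-0.9, 0.2, -2.9]
width: 17.4
gripper_force: 58.9
```

Call:
servo_tool(motion=[0,0,0.002,0,0,0,0.004,0,0,0,0.004,0])

```text
time_s: 22.0
ee_pos: [575.4, 108.5, 143.5]
orientation: [-0.114, 0.993, 0.0, 0.0]
contact_force: [-0.8, -0.5, 4.4]
width: 17.0
gripper_force: 60.0
```

Call:
servo_tool(motion=[0,0,0,0,0,0,0,0,0,0,0,0], grip=0.209)

```text
time_s: 22.3
ee_pos: [575.4, 108.5, 143.4]
orientation: [-0.114, 0.993, 0.0, 0.0]
contact_force: [-0.1, -1.0, 6.0]
width: 18.2
gripper_force: 10.1
```

Call:
servo_tool(motion=[0,0,0,0,0,0,0,0,0,0,0,0], grip=0.26)

```text
time_s: 22.6
ee_pos: [575.1, 108.4, 142.5]
orientation: [-0.114, 0.993, 0.0, -0.0]
contact_force: [0.4, -0.2, 0.2]
width: 22.4
gripper_force: 0.0
```

Call:
servo_tool(motion=[0,0,0,0,0,0,0,0,0,0,0,0,0,0,0,0], grip=0.9)

```text
time_s: 23.0
ee_pos: [575.1, 108.4, 142.7]
orientation: [-0.114, 0.993, 0.0, 0.0]
contact_force: [-1.0, -0.9, 0.2]
width: 76.4
gripper_force: 0.0
```

Call:
servo_tool(motion=[0,0,-0.02,0,0,0,-0.06,0,0,0,-0.12,0,0,0,-0.2,0,0,0,-0.3,0])

```text
time_s: 23.5
ee_pos: [574.2, 108.1, 263.5]
orientation: [-0.114, 0.993, -0.0, -0.001]
contact_force: [0.5, 0.4, -1.0]
width: 77.0
gripper_force: 0.0
```

Call:
servo_tool(motion=[0,0,-0.02,0,0,0,-0.02,0,0,0,-0.02,0,0,0,-0.02,0,0,0,-0.02,0])

```text
time_s: 24.0
ee_pos: [574.4, 108.1, 269.4]
orientation: [-0.114, 0.993, -0.0, -0.001]
contact_force: [0.0, 0.2, -0.3]
width: 77.1
gripper_force: 0.0
```

```bash
python3 -c "
from h import *
go(575,110,270,13)
snap('scene','s13');snap('top','t13')
cv2.imwrite('pics/g.png',cv2.hconcat([cv2.imread('pics/s13.png')[60:340,120:420],cv2.imread('pics/t13.png')[100:380,180:460]]))"
```

```text
t 24.0 pos [574.4 108.1 269.4] yaw 13.09 tilt [-0.003 -0.001 -1.   ] F [ 0.    0.21 -0.33] w 77.1 gf 0.0 
 shift [-0.0026  0.0043 -0.0014] turn 0.0003 mm 2 q [-0.02  0.61 -0.42  1.64  0.29  0.96  1.26]
```

View pics/g.png

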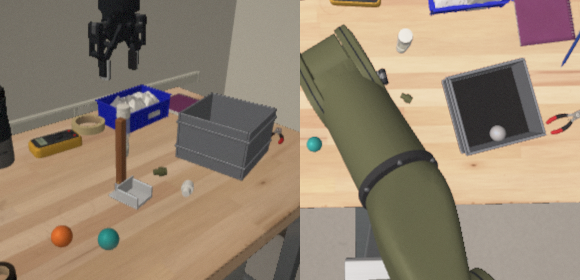

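The final view shows the scoop standing upright and empty at (125,165). The ball is in the tub at (497,132), the bottle is upright at (404,40), and the gripper is clear.

```bash
python3 -c "
from rig import env
print(env.hand_in())"
```

```text
the job is handed in; nothing more can be done
None
```

The job is handed in at about 24 s: the ball was tipped out of the scoop onto the tub floor without the gripper touching it, and the empty scoop stands upright on the bench with the bottle still standing.

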